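Refit the filler plug of a gear reducer

ROBOT

A 7-joint arm with a two-finger parallel gripper is mounted at the origin on the work surface. World frame = base frame: x ahead of the robot, y to its left, z up, the work surface at z = 0. Lengths are in mm, angles in rad, forces in N, time in s.
With the tool pointing down it reaches from about 400 to 875 mm from the base axis. Payload 4.4 kg.
Tool frame: the origin (TCP) lies at the very end of the fingers, on their centre line; the grasp point (between the pads) lies 19 mm behind it (ctrl.grasp_offset is the distance from the TCP to the grasp point, in mm); z points along the fingers, y is the line along which they close (so a half turn about z gives the same grasp; the last joint's range is limited). The gripper opens to 85 mm and grips with 20 to 120 N. Pads are 22 mm wide; open, the fingers measure 114 mm over their backs; the gripper's body (76 mm by 85 mm) begins 54 mm behind the grasp point. The pads swing forward as they close: fully open they stand 13 mm farther back than shut.
Start: joints at [-1.404, 0.628, 0.038, 1.517, -0.027, 0.996, -0.02], TCP at [149.931, 632.486, 231.313] pointing down, gripper open.
Joint ranges: [-3.06, 3.06], [-0.37, 2.12], [-1.25, 1.32], [0.18, 2.47], [-1.1, 4.24], [0.23, 1.98], [-2.94, 2.94]. Speed limits (rad/s): [2.57, 2.57, 3.14, 3.14, 3.14, 3.14, 3.14].

INTERFACE

Orientations are given as [roll, pitch, yaw] about the fixed x, y, z axes, in that order (R = Rz(yaw) Ry(pitch) Rx(roll)).
In Python, from cell import status, cams, ctrl gives the robot as it stands.
- The arm moves only by the tool move_arm, never from a script. Its argument "plan" is a list of rows, each a list of 3 entries, a list of its own where there are three numbers: the shift along the world's x, y, z in mm, then the turn, a rotation vector about the world's x, y, z in degrees, then the opening, from 0 (shut) to 1 (fully open). In form: [[[x, y, z], [wx, wy, wz], gripper], ...]. A call has 1 to 10 rows; each row shifts and turns the commanded pose from where the row before left it; what a row does not reach is not made up. A row lasts 1/8 s, in which the tool goes at most 62.5 mm and 10.7 degrees, less where a joint would pass 70% of its speed; a pose out of reach is approached as far as the arm can. A call with a gripper value outside its range is refused whole. The fingers move at their own pace and stop on an object; the grip force is fixed at half the most. Time passes only in rows, so rows that do not move let the fingers close. It gives the time, the measured TCP pose, the force, the opening and the grip force at its end, in the units of the state.
- status.read_state(): the state, without advancing time (a new reading comes with each control period).
- cams.get_image(name): name is "side" or "top"; returns the picture (480x640x3 uint8, blue, green, red); there is no depth.
- cams.camera_params(name): a dict with "K" (3x3 intrinsics, pixels), "pose" (4x4, takes a point from camera to world coordinates). Camera axes: x right, y down, z forward; pixel columns grow to the right and rows downward; lengths in mm; the calibration is good to about 2 mm. A picture is of the moment at which its call begins. camera_params takes no time and is no camera call.
- ctrl.finish_job(): hands the job in; it is judged then, once.
The state is a dict: "clock": time; "qpos": joint angles; "qd": joint speeds; "tau": joint torques, N m; "eef_pos": TCP position; "tool_rot": TCP orientation; "force": force on the tool from outside, world axes, zero at the start; "torque": the same for the moment, N m; "width": finger opening in mm; "gripper_force": force on a finger pad.
Only numpy, scipy, OpenCV 4.12 (cv2) and the standard library are available. Lean on these libraries where they do the work, as an engineer would, in place of code of your own. Each camera call takes 0.05 s, during which the arm holds its last target. There are 200 camera calls.

TASK

Take the tall hex-headed filler plug out of the wooden rack and screw it into the threaded port on top of the green gear reducer until its flange sits fully home, flat on the port's face, then let go. Find the thread start by feel (it drops when turned backward) before driving it forward, and never force it, jam it or lean on it hard. Leave the other two plugs in the rack and everything else on the bench where they are.

Things in the scene. Friction and masses are not known exactly. Their poses are not given: they have to be found in the camera images.
- plug_head (a point): Centre of the hex head of the loose steel filler plug (0.24-0.42 kg, 73 mm tall), upright, thread down, in one of the rack's three holes (which one varies), flange resting on the rack. Hex: 30 mm across flats, 28 mm tall (14 mm above and below this point); one pair of flats faces along the x axis, the others 60 degrees round. z is the plug's axis, up.
- plug_flange (a point): On the plug's axis, underside of its flange, 19 mm below plug_head. The flange is 48 mm across and 5 mm thick. Below it a shank 25 mm across and 40 mm long, the last 6 mm tapered to 16 mm.
- plug_lugs (a point): On the plug's axis at the undersides of its two short thread lugs, 17.6 mm below the flange's underside and 22 mm above the shank's tip. The lugs stick out opposite one another along the x axis, to 18 mm radius; each is 4.5 mm wide and 3.5 mm thick.
- port_mouth (a point): Centre of the flat steel face (60 mm across, 112 mm above the bench) of the upright round port on top of the green gear reducer; z up along the port's axis. The bore is 39 mm wide, 44 mm deep, narrowing to 26.5 mm at the thread, which keeps the shank upright. Screwed fully home, plug_flange lies at this point. The port's thread is right-handed with two starts, 13 mm a turn.
- port_lip (a point): On the port's axis, 8 mm below the face: a level lip, 26.5 mm inner width, with two opposite notches 48 degrees wide, the thread starts. How they are turned about the axis varies and is not measured. Set down at any angle the plug's lugs mostly stand on the lip (flange 9.6 mm above the face); turned backward (counter-clockwise from above) by up to 160 degrees they drop into the notches.
- port_start (a point): On the port's axis, 14.5 mm below the face: where the lugs stand after dropping into the notches (6.5 mm drop, flange then 2.5 to 3.5 mm above the face). Beside each notch, on its backward (counter-clockwise) side, a raised lead stands 3.5 mm above the lip: lugs turned forward on the lip jam against it. Lugs set down on top of a lead (flange 13.1 mm up) fall to the lip when turned backward.
- port_seat (a point): On the port's axis, 17.6 mm below the face: where the lugs are once home. From the notches the plug is turned forward (clockwise from above): after 65 to 100 degrees the flange meets the face and it sinks no more; some 30 degrees further the thread tightens (0.2 N m is plenty), and 20 more end at a hard stop. Over about 1 N m or 40 N of push damages it. Backward in the notch is a stop too.
- reducer: The green gear reducer, fixed to the bench; origin under its centre, z up. The port stands 15 mm from its centre towards its -x side.
- rack: Light wooden block, fixed, 85 x 270 x 52 mm, origin at the centre of its underside, long side along y. Three holes 39 mm wide on its long centre line, at y = -85, 0 and 85 mm.
- breather: Bystander in the rack: steel breather with a round mushroom-shaped head, 42 mm across, 34 mm tall above the rack. Origin at the tip of its shank, 40 mm below the rack's top.
- drain: Bystander in the rack: steel drain plug with a flange 48 mm across and a small square head, 18 mm tall in all above the rack. Origin at the tip of its shank, 40 mm below the rack's top.
- oil: Bystander: plastic oil bottle, 60 mm across, 150 mm tall, standing; origin at the centre of its underside.
- grease: Bystander: steel tin, 72 mm across, 60 mm tall, standing; origin at the centre of its underside.
- bearing: Bystander: steel ball bearing ring, 52 mm across, 15 mm tall, lying on the bench; origin at the centre of its underside.
There are look-alikes about, which are no part of the job. Leave any black, orange or turquoise look-alike of the part that bears plug_head alone.

How it is judged (in metres and radians):
On the way:
1. the plug is set upright into the port's mouth (horizontal distance between plug_head and port_mouth below 0.004 m and z of plug_head in the frame of port_mouth below 0.036 m and angle between plug_head's own z axis and vertical below 0.12 rad).
At the end, for the whole second after the job is handed in: The filler plug is screwed in, upright on the port's axis (within 3 mm and 0.05 rad), its flange on the port's face (gap under 0.9 mm), at rest (horizontal distance between plug_head and port_mouth below 0.003 m and z of plug_head in the frame of port_mouth below 0.0199 m and angle between the z axis of plug_head and the z axis of port_mouth, either way round below 0.05 rad and linear speed of plug below 0.02 m/s); the robot touches nothing.
It fails at once if the plug is forced, jammed or leaned on (more than 90 N of contact force in all between plug and port) (contact force between plug and reducer above 90 N).
It fails at once if another plug in the rack is lifted or shoved (distance of any of breather, drain from where it was at the start of the episode above 0.015 m).
It fails at once if something on the bench is knocked about (distance of any of oil, grease, bearing from where it was at the start of the episode above 0.03 m).
It also fails if it takes over 72 s, if anything falls off the work surface, if the arm or the gripper's body presses on something with over 40 N, if the wrist force passes 120 N, or if a joint passes its speed limit or range.

## Working session

There is one attempt and no reset: what is moved stays moved. The work goes in short steps, Python scripts to look and compute and a tool call to move; the robot and the scene stay as the last step left them, time stands still between calls to the robot, and variables do not carry over. Pictures are saved under pics/ and viewed, at most 10 in all, crops included, and the job is handed in when it is done.

Besides the shell and the picture viewer there is one more tool, called after "Emit:" as a command line: name --argument value ..., lists and objects as JSON in quotes. move_arm: Moves the arm, as the interface text tells. Its arguments: {"type":"object","properties":{"plan":{"type":"array","items":{"type":"array"}}},"required":["plan"]}

```bash
mkdir -p pics; ls
python3 - <<'E'
from cell import status,cams,ctrl
import cv2,numpy as np
np.set_printoptions(precision=2,suppress=True)
print(status.read_state())
for n in("side","top"):
    cv2.imwrite(f"pics/{n}0.png",cams.get_image(n)); p=cams.camera_params(n); print(n,p["K"],p["pose"])
E
```

```text
pics
{'clock': 0.0, 'qpos': array([-1.4 ,  0.63,  0.04,  1.52, -0.03,  1.  , -0.02]), 'qd': array([-0.,  0.,  0., -0.,  0.,  0.,  0.]), 'tau': array([  0.  , -56.34,   1.23, -19.34,   0.01,   0.01,   0.  ]), 'eef_pos': array([149.79, 631.86, 230.4 ]), 'tool_rot': array([-3.14,  0.  ,  2.91]), 'force': array([-0.42, -0.29, -0.48]), 'torque': array([ 0.03, -0.03,  0.02]), 'gripper_force': 0.0, 'width': 85.30039974325975}
side [[593.49   0.   321.91]
 [  0.   593.49 235.11]
 [  0.     0.     1.  ]] [[   0.78   -0.47    0.41  170.57]
 [  -0.62   -0.6     0.51 -594.95]
 [   0.01   -0.65   -0.76  963.49]
 [   0.      0.      0.      1.  ]]
top [[609.     0.   314.21]
 [  0.   609.   244.6 ]
 [  0.     0.     1.  ]] [[   0.02   -0.99    0.12  527.63]
 [  -1.     -0.02    0.    -29.93]
 [  -0.     -0.12   -0.99 1108.49]
 [   0.      0.      0.      1.  ]]
```

View pics/side0.png

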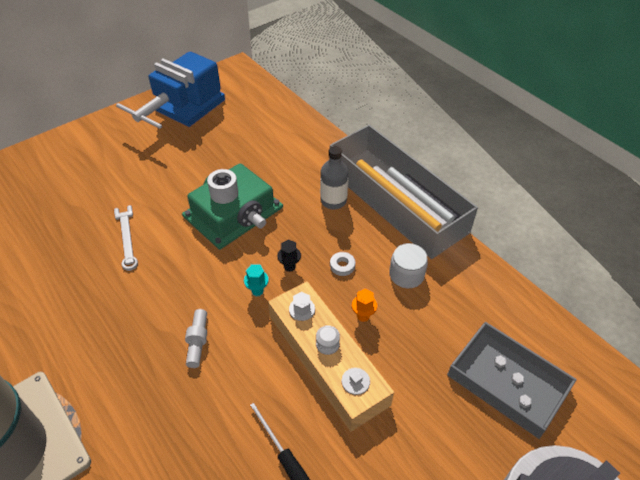

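View pics/top0.png

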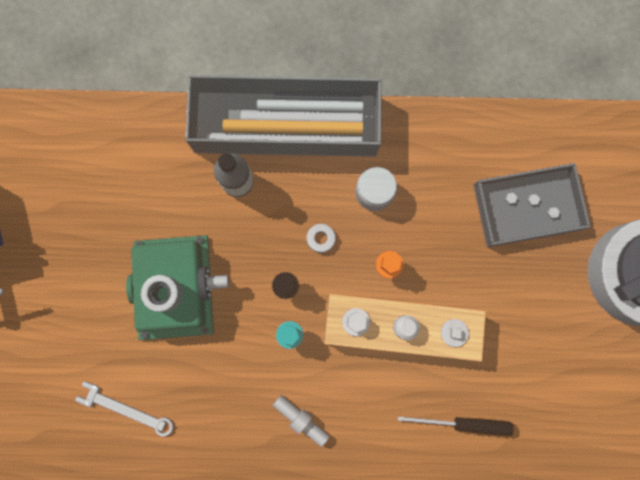

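The tall hex plug is in the rack hole nearest the reducer: side (302,304), top (356,322). The port is at side (222,184), top (159,293). Zooming both in one composite.

```bash
cat > h.py <<'E'
import cv2,numpy as np
from cell import status,cams,ctrl
np.set_printoptions(precision=2,suppress=True)
def ray(n,uv,z):
    p=cams.camera_params(n);T=p["pose"];d=T[:3,:3]@np.linalg.solve(p["K"],[uv[0],uv[1],1.]);o=T[:3,3]
    return (o+d*(z-o[2])/d[2])[:2]
def tri(a,b):
    A=np.zeros((3,3));B=np.zeros(3)
    for n,uv in(("side",a),("top",b)):
        p=cams.camera_params(n);T=p["pose"];d=T[:3,:3]@np.linalg.solve(p["K"],[uv[0],uv[1],1.]);d/=np.linalg.norm(d)
        P=np.eye(3)-np.outer(d,d);A+=P;B+=P@T[:3,3]
    return np.linalg.solve(A,B)
E
python3 - <<'E'
import cv2,numpy as np
s=cv2.imread("pics/side0.png");t=cv2.imread("pics/top0.png")
def c(i,u,v,r=30,f=6,):
    return cv2.resize(i[v-r:v+r,u-r:u+r],(390,290) if 0 else (295,295),interpolation=cv2.INTER_CUBIC)
cv2.imwrite("pics/z0.png",np.vstack([np.hstack([c(s,302,304),c(s,222,184)]),np.hstack([c(t,356,322),c(t,159,293)])]))
E
```

```text
(no output)
```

View pics/z0.png

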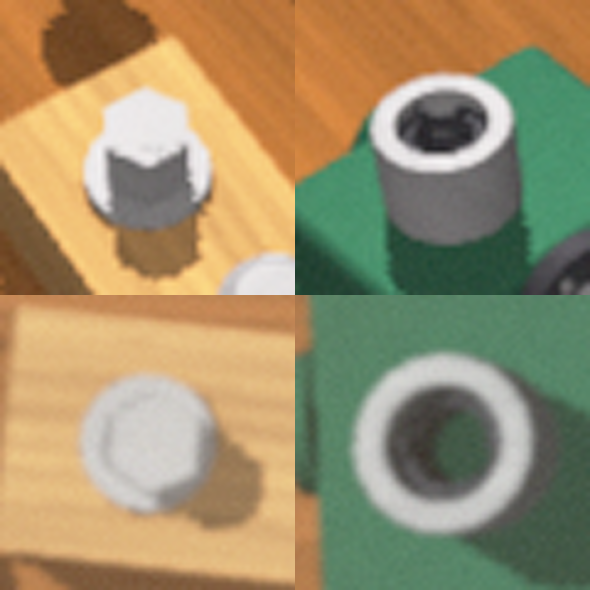

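Run:
```python
from h import *
port=tri((221.9,179),(158.9,293.1));plug=tri((301.5,299.8),(357.5,321.5))
print("port",port,ray("side",(221.9,179),112),ray("top",(158.9,293.1),112))
print("plug",plug,ray("side",(301.5,299.8),85),ray("top",(357.5,321.5),85))
V=np.array([ray("side",(272+x/4.917,274+y/4.917),85) for x,y in[(145,87),(187,110),(187,150),(150,165),(108,150),(103,110)]])
c=V.mean(0);d=V-c;a=np.degrees(np.arctan2(d[:,1],d[:,0]));print(c,np.hypot(*d.T),a,a%60)
# neighbours: oil, grease, black, turquoise, orange, others at z~30; rack corners at 52
for n,uv,z in[("drain",(455,333),60),("breather",(406,327),80),("orange",(389,264),40),("turq",(290,335),60),("black",(286,285),60),("oil",(235,178),50),("shaft",(225,282),60)]:print(n,ray("top",uv,z))
t=cv2.imread("pics/top0.png");h=cv2.cvtColor(t,cv2.COLOR_BGR2HSV)
P=[ray("top",uv,52) for uv in[(328.5,296),(484.5,310.5)]];e=P[1]-P[0];print("rack edge yaw",np.degrees(np.arctan2(-e[0],e[1]))%180, np.hypot(*e))
```

```text
port [563.57 225.48 107.86] [562.64 220.78] [562.4  225.08]
plug [ 522.46 -101.84   81.56] [ 521.33 -103.91] [ 522.25 -101.45]
[ 521.36 -104.83] [18.35 16.67 17.44 15.89 16.65 17.98] [  54.75   -9.03  -70.62 -122.82  176.06  115.06] [54.75 50.97 49.38 57.18 56.06 55.06]
drain [ 505.75 -269.5 ]
breather [ 514.59 -183.04]
orange [ 623.45 -159.02]
turq [497.17  11.55]
black [582.14  20.41]
oil [770.59 115.89]
shaft [585.36 125.53]
rack edge yaw 175.76192764315599 270.0986214985517
```

Plug at about (521.5,-102.5), with a hex flat direction at 24° (±3). Port at about (562.5,224). I'll transit with the tool y-axis brought to 24°.

Emit:
move_arm --plan '[[[34,-43,0],[0,0,-3.5],0.8],[[34,-43,0],[0,0,-3.5],0.8],[[34,-43,0],[0,0,-3.5],0.8],[[34,-43,0],[0,0,-3.5],0.8],[[34,-43,0],[0,0,-3.5],0.8],[[34,-43,0],[0,0,-3.5],0.8],[[34,-43,0],[0,0,-3.5],0.8],[[18,-54,0],[0,0,-3.5],0.8],[[18,-54,0],[0,0,-3.5],0.8],[[18,-54,0],[0,0,-3.5],0.8]]'

```text
clock: 1.35
eef_pos: [442.2, 167.7, 231.2]
tool_rot: [-3.142, -0.0, 2.296]
force: [0.6, 0.6, 0.8]
width: 68.0
gripper_force: 0.0
```

Emit:
move_arm --plan '[[[18,-54,0],[0,0,-3.5],0.8],[[16,-54,0],[0,0,-3.5],0.8],[[16,-54,-10],[0,0,-3.5],0.8],[[16,-54,-20],[0,0,-3.5],0.8],[[14,-54,-30],[0,0,-3.5],0.8],[[0,0,-30],[0,0,0],0.8],[[0,0,0],[0,0,0],0.8]]'

```text
clock: 2.22
eef_pos: [519.7, -99.8, 139.7]
tool_rot: [-3.137, -0.003, 1.991]
force: [0.0, 1.1, 1.5]
width: 68.4
gripper_force: 0.0
```

Run:
```python
from h import *
s=status.read_state();print(s)
a=cams.get_image("side");b=cams.get_image("top")
f=lambda i,u,v:cv2.resize(i[v-45:v+45,u-60:u+60],(600,450),interpolation=cv2.INTER_CUBIC)
cv2.imwrite("pics/a1.png",cv2.resize(np.hstack([f(a,302,285),f(b,356,315)]),(800,300)))
```

```text
{'clock': 2.225, 'qpos': array([-0.05,  0.6 ,  0.28,  1.94, -0.27,  0.63,  0.82]), 'qd': array([-0.03, -0.05,  0.  , -0.03,  0.01,  0.02, -0.01]), 'tau': array([  1.32, -46.22,   4.49, -12.93,   0.01,  -0.28,   0.07]), 'eef_pos': array([519.67, -99.77, 139.66]), 'tool_rot': array([-3.14, -0.  ,  1.99]), 'force': array([0.04, 1.06, 1.53]), 'torque': array([-0.  ,  0.01, -0.04]), 'gripper_force': 0.0, 'width': 68.44208965314046}
```

View pics/a1.png

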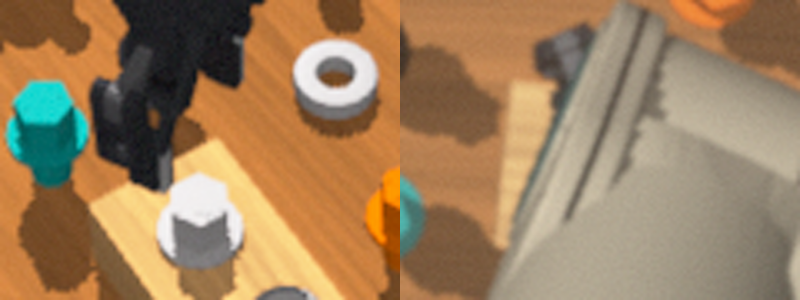

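The side crop shows the fingers up-left and right of the hex, roughly straddling it. The clearance below is free, so I descend.

Emit:
move_arm --plan '[[[0,-2,-30],[0,0,0],0.8],[[0,0,-25],[0,0,0],0.8],[[0,0,-17],[0,0,0],0.8],[[0,0,-8],[0,0,0],0.8],[[0,0,0],[0,0,0],0.8],[[0,0,0],[0,0,0],0.8]]'

```text
clock: 3.08
eef_pos: [522.4, -101.9, 62.5]
tool_rot: [3.14, 0.001, 1.993]
force: [0.2, -0.5, 0.2]
width: 68.2
gripper_force: 0.0
```

Emit:
move_arm --plan '[[[0,0,-1],[0,0,0],0.4],[[0,0,0],[0,0,0],0.2],[[0,0,0],[0,0,0],0],[[0,0,0],[0,0,0],0],[[0,0,0],[0,0,0],0],[[0,0,0],[0,0,0],0]]'

```text
clock: 3.82
eef_pos: [522.3, -101.8, 61.3]
tool_rot: [3.141, 0.0, 1.992]
force: [0.4, -0.3, 6.0]
width: 29.0
gripper_force: 59.7
```

Run:
```python
from h import *
s=status.read_state();print(s)
a=cams.get_image("side");b=cams.get_image("top")
f=lambda i,u,v:cv2.resize(i[v-45:v+45,u-60:u+60],(600,450),interpolation=cv2.INTER_CUBIC)
cv2.imwrite("pics/a2.png",f(a,302,285))
```

```text
{'clock': 3.825, 'qpos': array([ 0.  ,  0.73,  0.21,  1.99, -0.32,  0.45,  0.87]), 'qd': array([ 0.,  0.,  0.,  0.,  0., -0., -0.]), 'tau': array([  0.25, -48.09,   3.64,  -8.91,   0.05,  -0.16,   0.  ]), 'eef_pos': array([ 522.26, -101.82,   61.29]), 'tool_rot': array([3.14, 0.  , 1.99]), 'force': array([ 0.4 , -0.27,  5.96]), 'torque': array([0.05, 0.11, 0.02]), 'gripper_force': 59.71089208032936, 'width': 29.04082768886253}
```

View pics/a2.png

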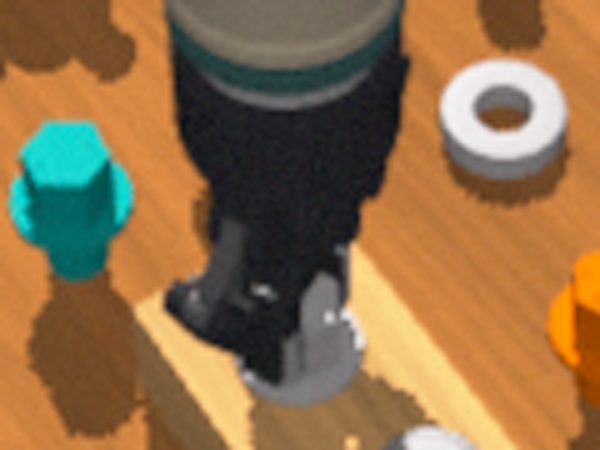

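Grip holds across the flats (29 mm, 60 N). Lifting and carrying to above the port.

Emit:
move_arm --plan '[[[0,0,15],[0,0,0],0],[[0,0,30],[0,0,0],0],[[0,0,40],[0,0,0],0],[[0,0,45],[0,0,0],0],[[4,30,0],[0,0,0],0],[[6,45,0],[0,0,0],0],[[6,50,0],[0,0,0],0],[[6,50,0],[0,0,0],0],[[6,50,0],[0,0,0],0],[[6,50,0],[0,0,0],0]]'

```text
clock: 5.18
eef_pos: [555.2, 174.6, 191.1]
tool_rot: [-3.141, 0.0, 1.992]
force: [1.1, 0.3, -2.7]
width: 28.9
gripper_force: 60.1
```

Emit:
move_arm --plan '[[[4,35,0],[0,0,0],0],[[2,17,0],[0,0,0],0],[[0,0,0],[0,0,0],0],[[0,0,0],[0,0,0],0],[[0,0,0],[0,0,0],0],[[0,0,0],[0,0,0],0]]'

```text
clock: 5.92
eef_pos: [561.9, 224.0, 190.9]
tool_rot: [-3.142, 0.0, 1.991]
force: [0.4, -1.2, -3.1]
width: 28.9
gripper_force: 60.1
```

Run:
```python
from h import *
s=status.read_state();print(s)
a=cams.get_image("side");b=cams.get_image("top");cv2.imwrite("pics/rs.png",a);cv2.imwrite("pics/rt.png",b)
f=lambda i,u,v:cv2.resize(i[v-50:v+50,u-40:u+40],(400,500),interpolation=cv2.INTER_CUBIC)
cv2.imwrite("pics/a3.png",np.hstack([f(a,222,150),f(b,159,293)]))
```

```text
{'clock': 5.925, 'qpos': array([-0.64,  0.63,  0.34,  1.7 , -0.26,  0.86,  0.24]), 'qd': array([-0.01,  0.  , -0.01, -0.01,  0.  , -0.  , -0.  ]), 'tau': array([  0.08, -54.09,   5.49, -17.56,   0.03,   0.01,   0.  ]), 'eef_pos': array([561.91, 223.96, 190.89]), 'tool_rot': array([-3.14,  0.  ,  1.99]), 'force': array([ 0.4 , -1.24, -3.15]), 'torque': array([ 0.  ,  0.01, -0.07]), 'gripper_force': 60.09259257931262, 'width': 28.86533771318043}
```

View pics/a3.png

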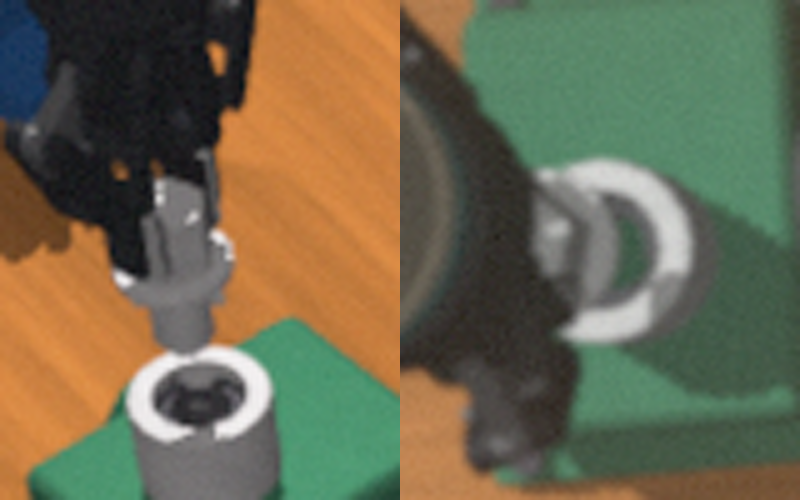

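Run:
```python
from h import *
def pr(n,X):
    p=cams.camera_params(n);T=p["pose"];c=T[:3,:3].T@(np.array(X,float)-T[:3,3]);q=p["K"]@c;return q[:2]/q[2]
P=(562.6,220.8)
for z in(112,141.6,160,179,181.6,184):
    u=pr("side",(*P,z));print(z,u,"crop",(u-[182,100])*5, "top",(pr("top",(562.4,225.1,z))-[119,243])*5)
J=np.array([(pr("side",(P[0]+1,P[1],150))-pr("side",(*P,150)))*5,(pr("side",(P[0],P[1]+1,150))-pr("side",(*P,150)))*5]);print(J)
# row-wise edges of shank in side image
g=cv2.imread("pics/rs.png").astype(int)
for v in range(158,170):print(v,[tuple(g[v,u]) [0] for u in range(206,232)],[tuple(g[v,u])[2] for u in range(206,232)])
```

```text
112 [221.88 179.  ] crop [199.39 395.01] top [199.45 250.49]
141.6 [220.11 168.39] crop [190.53 341.94] top [175.72 246.78]
160 [218.97 161.59] crop [184.85 307.94] top [160.23 244.36]
179 [217.77 154.4 ] crop [178.85 271.98] top [143.6  241.76]
181.6 [217.6 153.4] crop [178.01 266.99] top [141.27 241.39]
184 [217.45 152.47] crop [177.24 262.37] top [139.11 241.06]
[[ 2.13 -1.04]
 [-1.33 -1.34]]
158 [np.int64(87), np.int64(108), np.int64(118), np.int64(118), np.int64(121), np.int64(120), np.int64(123), np.int64(120), np.int64(121), np.int64(119), np.int64(122), np.int64(122), np.int64(122), np.int64(120), np.int64(123), np.int64(120), np.int64(118), np.int64(113), np.int64(107), np.int64(114), np.int64(93), np.int64(70), np.int64(61), np.int64(58), np.int64(61), np.int64(62)] [np.int64(140), np.int64(118), np.int64(121), np.int64(121), np.int64(124), np.int64(122), np.int64(123), np.int64(123), np.int64(124), np.int64(122), np.int64(124), np.int64(125), np.int64(123), np.int64(123), np.int64(123), np.int64(123), np.int64(118), np.int64(114), np.int64(109), np.int64(114), np.int64(145
[... 7844 characters left out ...]
, np.int64(63), np.int64(56), np.int64(67), np.int64(83), np.int64(97), np.int64(105), np.int64(109), np.int64(114), np.int64(111), np.int64(108), np.int64(114), np.int64(139), np.int64(168), np.int64(182), np.int64(181), np.int64(173), np.int64(153), np.int64(143), np.int64(129), np.int64(110), np.int64(107)] [np.int64(203), np.int64(201), np.int64(202), np.int64(202), np.int64(197), np.int64(194), np.int64(186), np.int64(175), np.int64(148), np.int64(125), np.int64(111), np.int64(110), np.int64(114), np.int64(113), np.int64(110), np.int64(115), np.int64(142), np.int64(188), np.int64(219), np.int64(223), np.int64(218), np.int64(211), np.int64(180), np.int64(126), np.int64(81), np.int64(71)]
```

Run:
```python
from h import *
s=cv2.imread("pics/side0.png");t=cv2.imread("pics/top0.png")
for n,i,(u,v) in(("side",s,(222,179)),("top",t,(159,293))):
    h=cv2.cvtColor(i,cv2.COLOR_BGR2HSV)
    m=((h[...,1]<40)&(h[...,2]>165)).astype(np.uint8)
    k=np.zeros_like(m);k[v-24:v+24,u-24:u+24]=1;m*=k
    c=max(cv2.findContours(m,0,cv2.CHAIN_APPROX_NONE)[0],key=len)
    e=cv2.fitEllipse(cv2.convexHull(c));print(n,e,ray(n,e[0],112))
g=cv2.imread("pics/rt.png")
for v in range(276,312,2):print(v,[int(x) for x in g[v,146:182,1]])
print([int(x) for x in g[276:312:2,150,2]])
```

```text
side ((221.38394165039062, 178.66566467285156), (19.22278594970703, 28.722063064575195), 81.75259399414062) [562.33 222.27]
top ((158.2350616455078, 292.58441162109375), (35.15166473388672, 36.17730712890625), 43.57166290283203) [563.22 226.21]
276 [134, 146, 156, 151, 152, 157, 165, 186, 196, 198, 203, 207, 209, 206, 210, 203, 201, 193, 189, 171, 156, 149, 143, 131, 133, 132, 135, 135, 137, 135, 139, 136, 139, 139, 138, 140]
278 [124, 166, 180, 176, 161, 164, 176, 183, 197, 205, 205, 211, 212, 210, 210, 212, 214, 213, 213, 207, 209, 207, 193, 172, 141, 117, 110, 112, 123, 135, 137, 138, 140, 139, 137, 139]
280 [72, 95, 119, 130, 132, 130, 138, 147, 169, 184, 180, 176, 180, 185, 186, 191, 198, 202, 206, 210, 209, 211, 206, 203, 196, 175, 142, 112, 97, 103, 118, 130, 133, 137, 142, 141]
282 [86, 88, 93, 104, 108, 123, 129, 129, 128, 141, 156, 167, 150, 117, 96, 91, 112, 125, 143, 168, 187, 203, 208, 211, 206, 206, 188, 161, 119, 94, 88, 92, 100, 120, 126, 135]
284 [102, 117, 112, 104, 99, 96, 105, 117, 125, 130, 130, 138, 132, 122, 107, 91, 92, 90, 93, 99, 126, 157, 185, 201, 203, 205
[... 1622 characters left out ...]
4, 130, 132, 130, 133, 143, 155, 172, 188, 200, 206, 203, 184, 147, 131, 123, 115, 97, 90, 84, 83, 86, 84, 88, 91, 92]
306 [50, 47, 47, 47, 46, 43, 51, 91, 134, 175, 194, 199, 200, 201, 205, 206, 205, 206, 204, 206, 205, 200, 179, 143, 118, 100, 92, 88, 87, 85, 91, 87, 92, 91, 94, 92]
308 [50, 47, 48, 54, 72, 94, 127, 156, 186, 202, 208, 208, 206, 208, 210, 206, 205, 203, 202, 196, 190, 167, 143, 107, 90, 86, 86, 87, 88, 87, 89, 91, 91, 94, 92, 94]
310 [51, 51, 52, 66, 79, 106, 135, 159, 174, 187, 187, 188, 190, 187, 183, 176, 165, 152, 146, 125, 109, 98, 86, 87, 84, 89, 91, 88, 93, 91, 87, 90, 90, 90, 93, 89]
[119, 160, 131, 111, 99, 129, 174, 148, 130, 126, 117, 78, 72, 51, 52, 50, 69, 70]
```

Both views show the plug about 1.8 mm short in x relative to the port, with y within 0.5 mm. I'll correct and lower until the lugs are just above the mouth.

Emit:
move_arm --plan '[[[1.8,-0.3,0],[0,0,0],0],[[0,0,-15],[0,0,0],0],[[0,0,-15],[0,0,0],0],[[0,0,-10],[0,0,0],0],[[0,0,-6],[0,0,0],0],[[0,0,0],[0,0,0],0],[[0,0,0],[0,0,0],0]]'

```text
clock: 6.9
eef_pos: [563.7, 224.9, 145.0]
tool_rot: [3.141, -0.0, 1.992]
force: [-0.0, -0.1, -3.0]
width: 28.9
gripper_force: 60.0
```

Emit:
move_arm --plan '[[[0,0,-2],[0,0,0],0],[[0,0,-2],[0,0,0],0],[[0,0,-2],[0,0,0],0],[[0,0,0],[0,0,0],0]]'

```text
clock: 7.4
eef_pos: [563.4, 224.9, 138.5]
tool_rot: [-3.141, -0.0, 1.992]
force: [-0.1, -0.0, -3.2]
width: 29.0
gripper_force: 60.0
```

Emit:
move_arm --plan '[[[0,0,-1.5],[0,0,0],0],[[0,0,-1.5],[0,0,0],0],[[0,0,0],[0,0,0],0]]'

```text
clock: 7.78
eef_pos: [563.4, 224.9, 135.5]
tool_rot: [-3.141, -0.0, 1.992]
force: [-0.3, -0.3, -2.2]
width: 28.7
gripper_force: 60.0
```

Emit:
move_arm --plan '[[[0,0,-1],[0,0,0],0],[[0,0,-1],[0,0,0],0],[[0,0,0],[0,0,0],0]]'

```text
clock: 8.15
eef_pos: [563.5, 224.9, 133.6]
tool_rot: [-3.141, -0.0, 1.993]
force: [0.2, 0.4, -2.0]
width: 28.9
gripper_force: 60.0
```

Emit:
move_arm --plan '[[[0,0,-1],[0,0,0],0],[[0,0,0],[0,0,0],0]]'

```text
clock: 8.4
eef_pos: [563.5, 224.9, 132.6]
tool_rot: [-3.141, -0.0, 1.992]
force: [0.2, -0.6, -2.8]
width: 28.4
gripper_force: 60.0
```

Emit:
move_arm --plan '[[[0,0,-1],[0,0,0],0],[[0,0,0],[0,0,0],0]]'

```text
clock: 8.65
eef_pos: [563.5, 224.9, 131.6]
tool_rot: [-3.141, -0.0, 1.992]
force: [-0.7, -0.4, -3.8]
width: 28.9
gripper_force: 60.0
```

Emit:
move_arm --plan '[[[0,0,-0.7],[0,0,0],0],[[0,0,0],[0,0,0],0]]'

```text
clock: 8.9
eef_pos: [563.6, 224.9, 131.1]
tool_rot: [3.141, -0.0, 1.992]
force: [0.1, 0.4, -1.1]
width: 28.8
gripper_force: 60.2
```

Emit:
move_arm --plan '[[[0,0,-0.7],[0,0,0],0],[[0,0,0],[0,0,0],0]]'

```text
clock: 9.15
eef_pos: [563.7, 224.9, 130.9]
tool_rot: [3.141, -0.0, 1.992]
force: [-1.8, -0.3, 4.5]
width: 28.6
gripper_force: 60.8
```

Contact is at lip height (TCP 131, as expected). Turning backward with light push, feeling for the drop.

Emit:
move_arm --plan '[[[0,0,0],[0,0,6],0],[[0,0,0],[0,0,6],0],[[0,0,0],[0,0,6],0],[[0,0,0],[0,0,0],0]]'

```text
clock: 9.65
eef_pos: [564.3, 225.1, 130.9]
tool_rot: [3.14, 0.0, 2.306]
force: [0.0, -0.1, 2.9]
width: 28.8
gripper_force: 60.7
```

Emit:
move_arm --plan '[[[0,0,0],[0,0,6],0],[[0,0,0],[0,0,6],0],[[0,0,0],[0,0,6],0],[[0,0,0],[0,0,0],0]]'

```text
clock: 10.15
eef_pos: [564.2, 224.9, 130.8]
tool_rot: [3.14, 0.001, 2.618]
force: [-0.2, -0.9, 3.9]
width: 28.9
gripper_force: 60.9
```

Emit:
move_arm --plan '[[[0,0,0],[0,0,7],0],[[0,0,0],[0,0,7],0],[[0,0,0],[0,0,6],0],[[0,0,0],[0,0,0],0]]'

```text
clock: 10.65
eef_pos: [564.1, 224.7, 130.8]
tool_rot: [3.141, 0.001, 2.966]
force: [-0.5, -0.6, 5.0]
width: 28.7
gripper_force: 61.0
```

Emit:
move_arm --plan '[[[0,0,0],[0,0,7],0],[[0,0,0],[0,0,7],0],[[0,0,0],[0,0,0],0]]'

```text
clock: 11.02
eef_pos: [564.2, 224.5, 130.8]
tool_rot: [-3.141, 0.001, -3.073]
force: [0.6, -1.0, 6.8]
width: 28.9
gripper_force: 61.1
```

Emit:
move_arm --plan '[[[0,0,0],[0,0,7],0],[[0,0,0],[0,0,7],0],[[0,0,0],[0,0,0],0]]'

```text
clock: 11.4
eef_pos: [563.9, 224.3, 130.0]
tool_rot: [-3.141, -0.0, -2.829]
force: [0.9, -0.4, 0.4]
width: 29.0
gripper_force: 60.4
```

Force fell and z sank, so it is likely the notch. Lowering gently.

Emit:
move_arm --plan '[[[0,0,-1],[0,0,0],0],[[0,0,0],[0,0,0],0]]'

```text
clock: 11.65
eef_pos: [563.9, 224.4, 129.2]
tool_rot: [-3.141, 0.0, -2.826]
force: [2.9, -1.9, 0.2]
width: 29.1
gripper_force: 60.5
```

Emit:
move_arm --plan '[[[0.2,-0.1,-1],[0,0,4],0],[[0,0,-1],[0,0,0],0],[[0,0,0],[0,0,0],0]]'

```text
clock: 12.02
eef_pos: [563.5, 224.6, 126.8]
tool_rot: [-3.141, -0.001, -2.757]
force: [1.6, -1.5, -2.4]
width: 28.9
gripper_force: 60.1
```

Emit:
move_arm --plan '[[[0,0,-1],[0,0,0],0],[[0,0,-0.7],[0,0,0],0],[[0,0,0],[0,0,0],0]]'

```text
clock: 12.4
eef_pos: [563.4, 224.6, 125.3]
tool_rot: [-3.142, -0.001, -2.755]
force: [0.9, -1.5, -3.5]
width: 28.7
gripper_force: 60.0
```

Emit:
move_arm --plan '[[[0,0,-0.7],[0,0,0],0],[[0,0,0],[0,0,0],0]]'

```text
clock: 12.65
eef_pos: [563.4, 224.6, 124.7]
tool_rot: [-3.142, -0.001, -2.755]
force: [0.7, -2.1, -2.5]
width: 29.2
gripper_force: 60.1
```

Emit:
move_arm --plan '[[[0,0,-0.5],[0,0,0],0],[[0,0,0],[0,0,0],0]]'

```text
clock: 12.9
eef_pos: [563.5, 224.7, 124.3]
tool_rot: [-3.142, -0.001, -2.755]
force: [0.2, -0.7, -2.0]
width: 29.0
gripper_force: 60.1
```

Emit:
move_arm --plan '[[[0,0,-0.5],[0,0,0],0],[[0,0,0],[0,0,0],0]]'

```text
clock: 13.15
eef_pos: [563.6, 224.7, 124.0]
tool_rot: [-3.142, -0.0, -2.755]
force: [-0.7, -2.5, -0.5]
width: 28.8
gripper_force: 60.5
```

Lugs are in the notches (about 6.8 mm drop). Driving forward, descending at the thread pitch.

Emit:
move_arm --plan '[[[0,0,-0.2],[0,0,-6],0],[[0,0,-0.2],[0,0,-6],0],[[0,0,-0.2],[0,0,-6],0],[[0,0,0],[0,0,0],0]]'

```text
clock: 13.65
eef_pos: [563.6, 224.9, 123.4]
tool_rot: [-3.141, -0.0, -3.068]
force: [-1.4, -2.4, 0.3]
width: 28.8
gripper_force: 60.3
```

```bash
python3 -c "
from h import *
s=status.read_state();print(s['force'],s['torque'],s['qpos'],s['eef_pos'])"
```

```text
[-1.37 -2.41  0.34] [-0.6   0.14  0.01] [-0.4   0.7  -0.04  1.74  0.04  0.7   1.18] [563.57 224.94 123.37]
```

Emit:
move_arm --plan '[[[0,0,-0.2],[0,0,-6],0],[[0,0,-0.2],[0,0,-6],0],[[0,0,-0.2],[0,0,-6],0],[[0,0,0],[0,0,0],0]]'

```text
clock: 14.15
eef_pos: [563.6, 225.1, 122.7]
tool_rot: [3.142, -0.0, 2.903]
force: [-1.5, -2.1, 0.0]
width: 28.8
gripper_force: 60.3
```

Emit:
move_arm --plan '[[[0,0,-0.2],[0,0,-6],0],[[0,0,-0.2],[0,0,-6],0],[[0,0,-0.2],[0,0,-6],0],[[0,0,0],[0,0,0],0]]'

```text
clock: 14.65
eef_pos: [563.7, 225.2, 122.1]
tool_rot: [3.141, -0.0, 2.59]
force: [-0.7, -1.1, -0.1]
width: 28.8
gripper_force: 60.3
```

```bash
python3 -c "
from h import *
s=status.read_state();print(s['force'],s['torque'],s['qpos'],s['eef_pos'])"
```

```text
[-0.75 -1.15 -0.07] [-0.31  0.16 -0.03] [-0.51  0.7   0.14  1.74 -0.14  0.7   0.72] [563.67 225.24 122.08]
```

Emit:
move_arm --plan '[[[0,0,-0.2],[0,0,-6],0],[[0,0,-0.2],[0,0,-6],0],[[0,0,-0.2],[0,0,-6],0],[[0,0,0],[0,0,0],0]]'

```text
clock: 15.15
eef_pos: [563.8, 225.4, 121.4]
tool_rot: [3.141, -0.0, 2.276]
force: [0.2, -1.2, -1.1]
width: 28.6
gripper_force: 60.2
```

Emit:
move_arm --plan '[[[0,0,-0.2],[0,0,-6],0],[[0,0,-0.2],[0,0,-6],0],[[0,0,0],[0,0,0],0]]'

```text
clock: 15.52
eef_pos: [564.3, 225.4, 121.3]
tool_rot: [3.14, -0.0, 2.067]
force: [0.9, -0.0, 0.3]
width: 28.5
gripper_force: 60.3
```

```bash
python3 -c "
from h import *
s=status.read_state();print(s['force'],s['torque'],s['qpos'],s['eef_pos'])"
```

```text
[ 0.87 -0.02  0.26] [-0.01 -0.02 -0.05] [-0.6   0.72  0.29  1.75 -0.29  0.71  0.33] [564.28 225.39 121.35]
```

Sinking has stopped at TCP 121.3, so the flange is on the face. Tightening slowly while watching torque.

Emit:
move_arm --plan '[[[0,0,-0.1],[0,0,-5],0],[[0,0,0],[0,0,-5],0],[[0,0,0],[0,0,0],0]]'

```text
clock: 15.9
eef_pos: [564.4, 225.2, 121.4]
tool_rot: [3.14, -0.0, 1.892]
force: [0.8, 0.0, 1.7]
width: 28.5
gripper_force: 60.5
```

```bash
python3 -c "
from h import *
s=status.read_state();print(s['force'],s['torque'],s['eef_pos'],s['tool_rot'])"
```

```text
[0.77 0.03 1.7 ] [-0.14 -0.13 -0.06] [564.39 225.16 121.37] [ 3.14 -0.    1.89]
```

Emit:
move_arm --plan '[[[0,0,0],[0,0,-5],0],[[0,0,0],[0,0,-5],0],[[0,0,0],[0,0,0],0]]'

```text
clock: 16.27
eef_pos: [564.1, 225.0, 121.3]
tool_rot: [3.141, -0.0, 1.717]
force: [-0.0, -0.9, 2.4]
width: 28.9
gripper_force: 60.7
```

```bash
python3 -c "
from h import *
s=status.read_state();print(s['force'],s['torque'],s['eef_pos'],s['tool_rot'])"
```

```text
[-0.   -0.92  2.37] [-0.15 -0.04 -0.23] [564.06 224.99 121.32] [ 3.14 -0.    1.72]
```

Torque is at 0.23 N m with the flange seated, which is enough. Releasing and backing off upward.

Emit:
move_arm --plan '[[[0,0,0],[0,0,0],0.3],[[0,0,0],[0,0,0],0.8],[[0,0,0],[0,0,0],0.8],[[0,0,0],[0,0,0],0.8],[[0,0,15],[0,0,0],0.8],[[0,0,30],[0,0,0],0.8],[[0,0,40],[0,0,0],0.8],[[-40,-40,0],[0,0,0],0.8],[[-40,-45,0],[0,0,0],0.8],[[-30,-45,0],[0,0,0],0.8]]'

```text
clock: 17.52
eef_pos: [452.4, 93.7, 207.1]
tool_rot: [3.14, -0.001, 1.714]
force: [0.8, -0.8, -0.3]
width: 68.3
gripper_force: 0.0
```

Run:
```python
from h import *
print(status.read_state()['force'])
a=cams.get_image("side");b=cams.get_image("top")
f=lambda i,u,v:cv2.resize(i[v-50:v+50,u-40:u+40],(400,500),interpolation=cv2.INTER_CUBIC)
cv2.imwrite("pics/a4.png",np.hstack([f(a,222,170),f(b,159,293)]))
```

```text
[ 0.77 -0.78 -0.34]
```

View pics/a4.png

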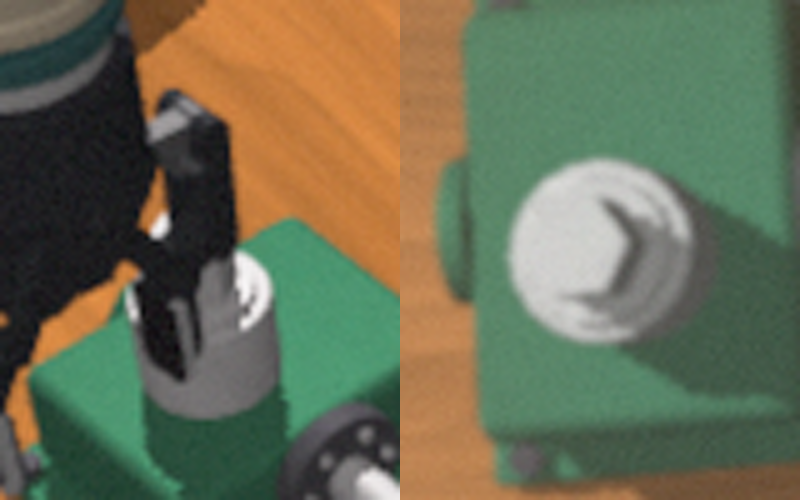

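The top view shows the plug centred on the port, its hex at crop (575,245). The arm blocks the side view, so I'll move it clear and check the seat.

Emit:
move_arm --plan '[[[-10,50,20],[0,0,0],0.8],[[-10,60,20],[0,0,0],0.8],[[-10,60,20],[0,0,0],0.8],[[-10,60,0],[0,0,0],0.8],[[-10,60,0],[0,0,0],0.8],[[0,60,0],[0,0,0],0.8],[[0,0,0],[0,0,0],0.8]]'

```text
clock: 18.5
eef_pos: [401.9, 448.5, 265.0]
tool_rot: [3.141, -0.003, 1.722]
force: [-0.6, -1.2, -0.6]
width: 68.6
gripper_force: 0.0
```

Run:
```python
from h import *
a=cams.get_image("side")
f=lambda i,u,v:cv2.resize(i[v-30:v+30,u-40:u+40],(800,600),interpolation=cv2.INTER_CUBIC)
cv2.imwrite("pics/a5.png",f(a,222,170))
```

```text
(no output)
```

View pics/a5.png

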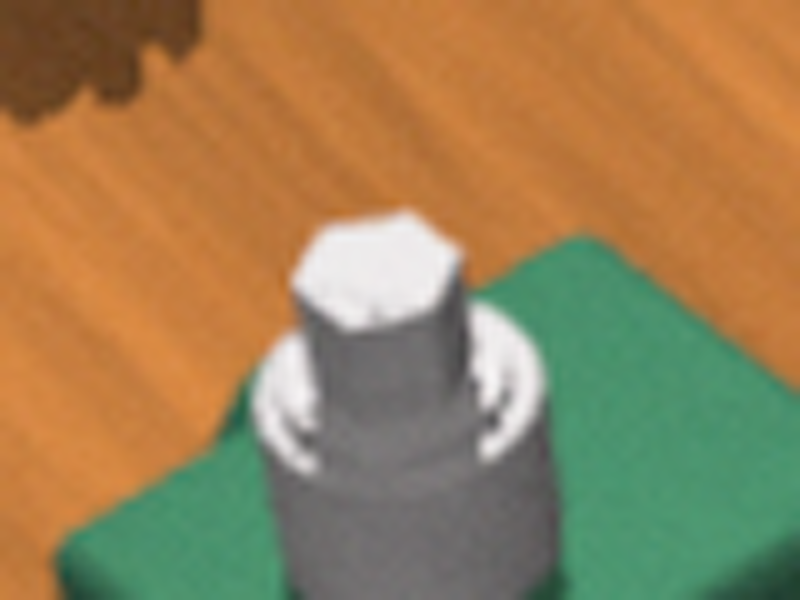

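The side view shows the plug upright and central, its flange flat on the port face with no visible gap: hex at crop (380,270), port ring at (400,390).

```bash
python3 -c "
from h import *
print(ctrl.finish_job())"
```

```text
the job is handed in; nothing more can be done
None
```

The filler plug is screwed into the reducer's port with its flange flat on the face and tightened to about 0.23 N m. The gripper is released and clear, and the job was handed in at about 18.5 s; no verdict was returned.

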